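Send the red pattern hanger down the sloped rail

ROBOT

A 7-joint arm with a two-finger parallel gripper is mounted at the origin on the work surface. World frame = base frame: x ahead of the robot, y to its left, z up, the work surface at z = 0. Lengths are in m, angles in rad, forces in N, time in s.
With the tool pointing down it reaches from about 0.425 to 0.925 m from the base axis. Payload 6.8 kg.
Tool frame: the origin (TCP) lies on the front face of the gripper's body, between the roots of the fingers; the fingertips stand 73 mm ahead of it and the grasp point (between the pads) lies 54 mm ahead of it; z points along the fingers, y is the line along which they close (so a half turn about z gives the same grasp; the last joint's range is limited). The gripper opens to 85 mm and grips with 20 to 120 N. Pads are 22 mm wide; open, the fingers measure 114 mm over their backs; the gripper's body (76 mm by 85 mm) begins 54 mm behind the grasp point. The pads swing forward as they close: fully open they stand 13 mm farther back than shut.
Start: joints at [-1.212, 0.477, 0.022, 1.555, -0.011, 1.109, -0.083], TCP at [0.304, 0.603, 0.304] pointing down, gripper open.
Joint ranges: [-2.96, 2.96], [-0.34, 2.1], [-1.41, 1.46], [0.24, 2.44], [-1.37, 4.51], [0.17, 1.92], [-2.96, 2.96]. Speed limits (rad/s): [2.39, 2.39, 3.14, 3.14, 3.14, 3.14, 3.14].

INTERFACE

Orientations are given as a unit quaternion [w, x, y, z].
In Python, from station import bot, optics gives the robot as it stands.
- The arm moves only by the tool drive_tool, never from a script. Its argument "deltas" is a list of rows, each an object with "gripper": the closure in counts, from 0 (fully open) to 255 (shut); "offset": the shift along the tool's x, y, z in units of 1000 mm (1.0 is 1000 mm), a list of three; "angular": the turn, a rotation vector about the tool's x, y, z in units of 45 degrees (1.0 is 45 degrees), a list of three. In form: [{"gripper": gripper, "offset": [dx, dy, dz], "angular": [rx, ry, rz]}, ...]. A call has 1 to 5 rows; each row is the pose to reach, as a shift and turn from the pose commanded when the call began, along the tool's axes at that moment; what a row does not reach only later rows make up. A row lasts 1/10 s, in which the tool goes at most 50 mm and 8.59 degrees, less where a joint would pass 70% of its speed; a pose out of reach is approached as far as the arm can. A call with a number of a shift or a turn outside -1 to 1 is refused whole. A call with a gripper value outside its range is refused whole. The fingers move at their own pace and stop on an object; "grip_force" is the grip in N (left out, the last holds). Time passes only in rows, so rows that repeat a pose let the fingers close. It gives the time, the measured TCP pose, the force, the opening and the grip force at its end, in the units of the state.
- bot.get_obs(): the state, without advancing time (a new reading comes with each control period).
- optics.read_camera(name): name is "scene" or "top" or "wrist"; returns the picture (420x560x3 uint8, blue, green, red); there is no depth.
- optics.camera_model(name): a dict with "fx", "fy", "cx", "cy" (pixels), "dist" ([k1, k2, p1, p2, k3] as OpenCV has them; the pictures are not rectified), "cam_to_world" (4x4, takes a point from camera to world coordinates). Camera axes: x right, y up, looking along -z (the intrinsics and any distortion apply to the point x, -y, -z); pixel columns grow to the right and rows downward; lengths in m; the calibration is good to about 2 mm. A picture is of the moment at which its call begins: read the wrist's pose just before it. camera_model takes no time and is no camera call; for the wrist camera it gives the pose at the moment of the call.
- bot.hand_in(): hands the job in; it is judged then, once.
The state is a dict: "t": time; "q": joint angles; "joint_vel": joint speeds; "joint_torque": joint torques, N m; "eef_pos": TCP position; "tool_rot": TCP orientation; "contact_force": force on the tool from outside, world axes, zero at the start; "torque": the same for the moment, N m; "gripper_width": opening from 0.0 (shut) to 1.0 (fully open); "grasp_force": force on a finger pad.
Only numpy, scipy, OpenCV 4.12 (cv2) and the standard library are available. Lean on these libraries where they do the work, as an engineer would, in place of code of your own. Each camera call takes 0.05 s, during which the arm holds its last target. There are 200 camera calls.

TASK

Pick up the red roller hanger by its tab and set its hook over the sloped rail at the green band near the high end, with the rollers on top of the bar, then let go and let it roll by itself down to the black stop. Hold it until it sits on the rail, do not push it along, and leave the blue and yellow hangers where they stand.

Things in the scene. Friction and masses are not known exactly. Their poses are not given: they have to be found in the camera images.
- red_hanger_tab (a point): Red roller hanger, 0.29-0.38 kg, standing on its two feet; point = centre of its top tab (14 mm in x, 36 in y, 46 high), 152 mm above the feet; z up. Saddle hook 80 mm long (y), open below and at both ends, ends alike: gap 40 mm in x. Inside, at y +-26 mm, 2 black rollers with a 16 mm wide groove, its floor 54 mm below the point, flanges 9 mm lower, V-shaped. Strap 46 x 80 mm under the tab
- blue_hanger_tab (a point): a roller hanger just like the red one but blue (grip tab, top strap and lattice blue); it stays where it stands. The point is the centre of its grip tab, 152 mm above its feet; axes as for the red one
- yellow_hanger_tab (a point): a roller hanger just like the red one but yellow (grip tab, top strap and lattice yellow); it stays where it stands. The point is the centre of its grip tab, 152 mm above its feet; axes as for the red one
- rail: Fixed sloped flat bar 12 mm wide on thin posts, wooden foot 80x440x12. Origin: foot centre, on table; y along bar to its high end, z up. Bar top 150 mm up at y=0, +0.14 mm per mm of y (8 deg), y -210..210. Green band y 100..160. Black stop, 44 wide, rises 38 mm over bar, face at y=-170. A hanger set on tips 8 deg, rolls down in about 4 s; tab centre then at y=-138, 186 up

How it is judged:
By the outcome, as a careful person would: the job done as asked, in the order asked, and still so for the second after the job is handed in, with the robot touching nothing.
It also fails if it takes over 48 s, if anything falls off the work surface, if the arm or the gripper's body presses on something with over 40 N, if the wrist force passes 120 N, or if a joint passes its speed limit or range.

## Working session

There is one attempt and no reset: what is moved stays moved. The work goes in short steps, Python scripts to look and compute and a tool call to move; the robot and the scene stay as the last step left them, time stands still between calls to the robot, and variables do not carry over. Pictures are saved under pics/ and viewed, at most 10 in all, crops included, and the job is handed in when it is done.

Besides the shell and the picture viewer there is one more tool, called after ">>>" as name(argument=value, ...), one argument or row to a line, values as JSON. drive_tool: Moves the arm, as the interface text tells. Its arguments: {"type":"object","properties":{"deltas":{"type":"array"},"grip_force":{"type":"number"}},"required":["deltas"]}

```bash
mkdir -p pics; ls
python3 - <<'E'
from station import bot, optics
import cv2
o=bot.get_obs(); print(o)
for n in("scene","top"):
    im=optics.read_camera(n); cv2.imwrite(f"pics/{n}1.png",im)
    m=optics.camera_model(n); print(n,m)
E
```

```text
pics
{'t': 0.0, 'q': array([-1.2120726 ,  0.47780012,  0.02233817,  1.55647309, -0.01151319,
        1.10931899, -0.08311604]), 'joint_vel': array([-6.75018651e-05, -2.80774935e-03, -2.98342733e-04, -2.44357496e-04,
       -3.36159483e-04,  2.61727356e-03, -4.17547617e-04]), 'joint_torque': array([-6.17586047e-04, -5.96454763e+01,  1.60755124e+00, -2.81187558e+01,
        1.24324544e-02,  9.56291333e-03,  5.47572355e-06]), 'eef_pos': array([0.30357349, 0.60235072, 0.30291642]), 'tool_rot': array([-1.54031661e-04,  2.31297692e-01,  9.72882574e-01, -9.23003007e-04]), 'contact_force': array([-0.58596108,  0.7348544 , -0.1188901 ]), 'torque': array([ 0.02185769, -0.02470803,  0.0430438 ]), 'grasp_force': 0.0, 'gripper_width': 0.9989784549981897}
scene {'fx': 427.6368254216075, 'fy': 427.6368254216075, 'cx': 276.17574667111256, 'cy': 209.9063629756733, 'dist': array([-0.07763256,  0.        ,  0.        ,  0.        ,  0.        ]), 'cam_to_world': array([[ 0.29929855, -0.65780552,  0.69116733,  1.00599078],
       [ 0.95401081,  0.1935184 , -0.22894106, -0.17714134],
       [ 0.01684509,  0.72790283,  0.68547335,  0.56340553],
       [ 0.        ,  0.        ,  0.        ,  1.        ]])}
top {'fx': 485.83812916018434, 'fy': 485.83812916018434, 'cx': 280.32253893525115, 'cy': 212.6816819058652, 'dist': array([-0.05195582,  0.        ,  0.        ,  0.        ,  0.        ]), 'cam_to_world': array([[-0.11778917,  0.97308729, -0.19805767,  0.35492985],
       [-0.9930326 , -0.11472734,  0.02690514,  0.00354882],
       [ 0.00345842,  0.19984686,  0.97982104,  1.03749109],
       [ 0.        ,  0.        ,  0.        ,  1.        ]])}
```

View pics/scene1.png

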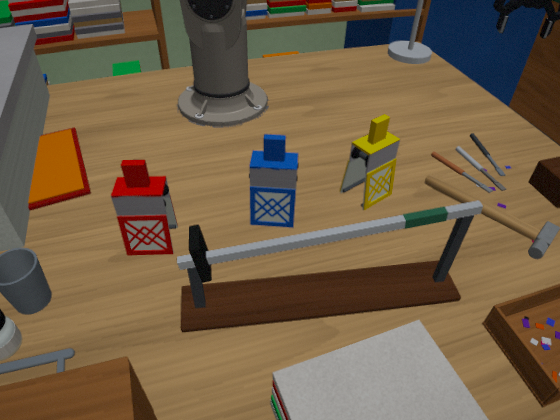

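View pics/top1.png

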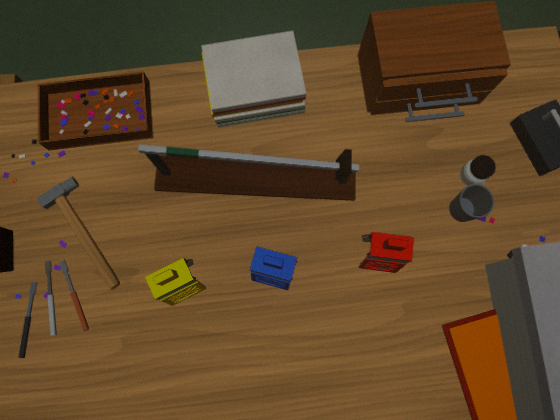

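The scene shows the red hanger at (140,205) with its tab at (134,172). The rail's high end and green band are at (425,217), and the stop is at (199,252). In the top view the red tab is at about (397,243), the green band at (182,152), and the bar runs from (141,149) to (357,167).

```bash
cat > h.py <<'E'
from station import bot, optics
import cv2, numpy as np
from scipy.spatial.transform import Rotation as R
def model(n):
    m=optics.camera_model(n); K=np.array([[m['fx'],0,m['cx']],[0,m['fy'],m['cy']],[0,0,1]])
    return K,m['dist'],m['cam_to_world']
def ray(px,M):
    K,d,T=M; u=cv2.undistortPoints(np.array(px,float).reshape(-1,1,2),K,d)[:,0]
    v=np.c_[u[:,0],-u[:,1],-np.ones(len(u))]@T[:3,:3].T
    return T[:3,3],v
def onplane(px,M,z):
    c,v=ray(px,M); z=np.broadcast_to(z,len(v)); return c+v*((z-c[2])/v[:,2])[:,None]
def tri(p1,M1,p2,M2):
    c1,v1=ray([p1],M1);c2,v2=ray([p2],M2); A=np.c_[v1[0],-v2[0]]
    s=np.linalg.lstsq(A,c2-c1,rcond=None)[0]; a=c1+s[0]*v1[0]; b=c2+s[1]*v2[0]
    return (a+b)/2,np.linalg.norm(a-b)
def project(P,M):
    K,d,T=M; q=(np.atleast_2d(P)-T[:3,3])@T[:3,:3]; q=q*[1,-1,-1]
    return cv2.projectPoints(q,np.zeros(3),np.zeros(3),K,d)[0][:,0]
def tool():
    o=bot.get_obs(); w=o['tool_rot']; return o['eef_pos'],R.from_quat([w[1],w[2],w[3],w[0]])
def blob(im,lo,hi,smin=100,vmin=40):
    h=cv2.cvtColor(im,cv2.COLOR_BGR2HSV); H=h[...,0].astype(int)
    k=((H>=lo)&(H<=hi)) if lo<=hi else ((H>=lo)|(H<=hi))
    return (k&(h[...,1]>smin)&(h[...,2]>vmin)).astype(np.uint8)
E
python3 - <<'E'
from h import *
S,T=model("scene"),model("top")
s=cv2.imread("pics/scene1.png");t=cv2.imread("pics/top1.png")
print("tab",onplane([(397,243)],T,.175), tri((134,163),S,(397,239),T))
print("hi/lo",onplane([(141,149),(357,167)],T,[.179,.121]))
for n,im in(("s",s),("t",t)):
    g=blob(im,60,90,100,40); N,_,st,c=cv2.connectedComponentsWithStats(g)
    print(n,[(st[i].tolist(),c[i].round(1)) for i in range(1,N) if st[i][4]>40])
a=cv2.resize(t[135:185,130:370],None,fx=3.3,fy=3.3,interpolation=cv2.INTER_CUBIC)
b=cv2.resize(t[220:285,350:430],None,fx=5,fy=5,interpolation=cv2.INTER_CUBIC)
o=np.zeros((a.shape[0]+b.shape[0],a.shape[1],3),np.uint8);o[:a.shape[0]]=a;o[a.shape[0]:,:b.shape[1]]=b
o=cv2.convertScaleAbs(o,alpha=1.7);cv2.imwrite("pics/crop1.png",o)
p,r=tool();print(p,r.as_matrix().round(3))
K,d,W=model("wrist");print(K,d,(np.linalg.inv(np.r_[np.c_[r.as_matrix(),p],[[0,0,0,1]]])@W).round(3))
E
```

```text
tab [[ 0.44953651 -0.22173127  0.175     ]] (array([ 0.4566618 , -0.22213528,  0.17566082]), np.float64(0.00119237158474964))
hi/lo [[ 0.67893137  0.22322653  0.179     ]
 [ 0.6136143  -0.18225262  0.121     ]]
s [([0, 0, 13, 24, 230], array([ 4.6, 12.1])), ([358, 0, 36, 5, 117], array([374.5,   1.8])), ([267, 5, 39, 9, 219], array([286.6,   9.2])), ([112, 60, 29, 16, 352], array([125.6,  67.5])), ([404, 207, 44, 21, 555], array([425.4, 217. ])), ([271, 395, 11, 25, 79], array([275.9, 407.8]))]
t [([167, 148, 31, 8, 158], array([181.9, 151.1]))]
[0.30358968 0.60243833 0.30302896] [[-0.893  0.45  -0.001]
 [ 0.45   0.893 -0.001]
 [-0.    -0.002 -1.   ]]
[[320.63761708   0.         281.67413529]
 [  0.         320.63761708 211.67878002]
 [  0.           0.           1.        ]] [-0.06346171  0.          0.          0.          0.        ] [[ 0.     0.945  0.326  0.084]
 [ 1.    -0.    -0.    -0.001]
 [ 0.     0.326 -0.945 -0.071]
 [ 0.     0.     0.     1.   ]]
```

View pics/crop1.png

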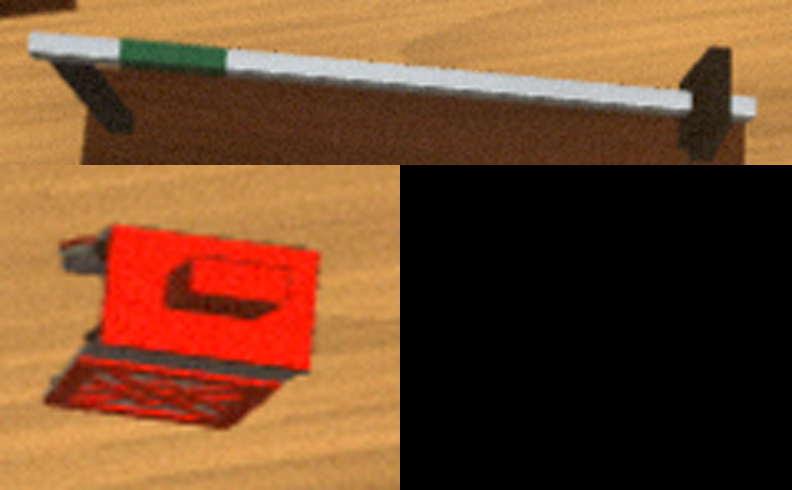

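Crop: the red tab's top face is centred at (240,281), which is top px (398,243.2). The strap's edge runs from (110,226) to (320,252). The bar's top-face ends are at about (30,43) and (755,106), with the green band between x=120 and x=227.

Run:
```python
from h import *
T=model("top")
c=lambda x,y:(350+x/5,220+(y-165)/5); b=lambda x,y:(130+x/3.3,135+y/3.3)
s=onplane([c(110,226),c(320,252),c(308,370),c(103,343)],T,.129);print("strap",s.mean(0),np.linalg.norm(np.diff(s,axis=0),axis=1))
ang=lambda d:np.degrees(np.arctan2(-d[0],d[1]))
print("yaw",ang(s[0]-s[1]),ang(s[3]-s[2]))
tb=onplane([c(240,281)],T,.175);print("tab",tb)
r=onplane([b(30,43),b(755,106)],T,[.1794,.1206]);d=r[0]-r[1];print("rail",r,r.mean(0),np.linalg.norm(d[:2]),ang(d))
g=onplane([b(120,50),b(227,60)],T,[.1724,.164]);print("band",g)
u=d[:2]/np.linalg.norm(d[:2]); print("band y",(g-r.mean(0))[:,:2]@u)
p,r=tool()
yaw=np.radians(ang(s[0]-s[1]))
# target: tool y along hanger x, tool x either +-hanger y
for sg in(1,-1):
    hx=np.array([np.cos(yaw),np.sin(yaw),0])*sg; Rt=np.c_[np.cross(hx,[0,0,-1]),hx,[0,0,-1]]
    tgt=np.array([s.mean(0)[0],s.mean(0)[1],.209+.12])
    print(sg,"off",r.inv().apply(tgt-p).round(3),"rot",((r.inv()*R.from_matrix(Rt)).as_rotvec()/(np.pi/4)).round(3))
```

```text
strap [ 0.44911627 -0.22334792  0.129     ] [0.08040945 0.04536917 0.07780742]
yaw -13.929525562222782 -14.387706798785551
tab [[ 0.44896381 -0.22346762  0.175     ]]
rail [[ 0.68110967  0.22657193  0.1794    ]
 [ 0.61307489 -0.18580368  0.1206    ]] [0.64709228 0.02038412 0.15      ] 0.417950203010571 -9.368412016528316
band [[0.67340181 0.17757556 0.1724    ]
 [0.6631704  0.11872824 0.164     ]]
band y [0.15937755 0.09964964]
1 off [-0.502 -0.672 -0.025] rot [-0.002  0.002  1.715]
-1 off [-0.502 -0.672 -0.025] rot [-2.000e-03 -2.000e-03 -2.285e+00]
```

>>> drive_tool(
  deltas=[
    {"gripper":0,"offset":[-0.19,-0.158,-0.014],"angular":[0,0,0]},
    {"gripper":0,"offset":[-0.19,-0.158,-0.014],"angular":[0,0,0]},
    {"gripper":0,"offset":[-0.19,-0.158,-0.014],"angular":[0,0,0]},
    {"gripper":0,"offset":[-0.19,-0.158,-0.014],"angular":[0,0,0]},
    {"gripper":0,"offset":[-0.19,-0.158,-0.014],"angular":[0,0,0]},
  ],
)

```text
t: 0.6
eef_pos: [0.4029, 0.3738, 0.3177]
tool_rot: [-0.0, 0.232, 0.973, -0.0]
contact_force: [1.4, 0.3, 0.6]
gripper_width: 0.998
grasp_force: 0.0
```

>>> drive_tool(
  deltas=[
    {"gripper":0,"offset":[-0.19,-0.158,-0.014],"angular":[0,0,0]},
    {"gripper":0,"offset":[-0.19,-0.158,-0.014],"angular":[0,0,0]},
    {"gripper":0,"offset":[-0.19,-0.158,-0.014],"angular":[0,0,0]},
    {"gripper":0,"offset":[-0.19,-0.158,-0.014],"angular":[0,0,0]},
    {"gripper":0,"offset":[-0.19,-0.158,-0.014],"angular":[0,0,0]},
  ],
)

```text
t: 1.1
eef_pos: [0.5012, 0.1472, 0.3319]
tool_rot: [-0.0, 0.232, 0.973, -0.0]
contact_force: [-0.1, 0.4, -0.6]
gripper_width: 0.998
grasp_force: 0.0
```

>>> drive_tool(
  deltas=[
    {"gripper":0,"offset":[-0.061,-0.178,0],"angular":[0,0,0]},
    {"gripper":0,"offset":[-0.061,-0.178,0],"angular":[0,0,0]},
    {"gripper":0,"offset":[-0.061,-0.178,0],"angular":[0,0,0]},
    {"gripper":0,"offset":[-0.061,-0.178,0],"angular":[0,0,0]},
    {"gripper":0,"offset":[-0.061,-0.178,0],"angular":[0,0,0.3]},
  ],
)

```text
t: 1.6
eef_pos: [0.4738, -0.0429, 0.3319]
tool_rot: [-0.0, 0.308, 0.951, -0.001]
contact_force: [1.0, 1.1, 0.1]
gripper_width: 0.994
grasp_force: 0.0
```

>>> drive_tool(
  deltas=[
    {"gripper":0,"offset":[-0.085,-0.16,0],"angular":[0,0,0.76]},
    {"gripper":0,"offset":[-0.085,-0.16,0],"angular":[0,0,0.76]},
    {"gripper":0,"offset":[-0.085,-0.16,0],"angular":[0,0,0.76]},
    {"gripper":0,"offset":[-0.085,-0.16,0],"angular":[0,0,0.76]},
    {"gripper":0,"offset":[-0.085,-0.16,0],"angular":[0,0,0.76]},
  ],
)

```text
t: 2.1
eef_pos: [0.4503, -0.2213, 0.332]
tool_rot: [0.0, 0.575, 0.818, -0.001]
contact_force: [-0.3, 0.3, 0.5]
gripper_width: 1.002
grasp_force: 0.0
```

>>> drive_tool(
  deltas=[
    {"gripper":0,"offset":[0,0,0],"angular":[0,0,0.75]},
    {"gripper":0,"offset":[0,0,0],"angular":[0,0,0.75]},
    {"gripper":0,"offset":[0,0,0],"angular":[0,0,0.75]},
    {"gripper":0,"offset":[0,0,0],"angular":[0,0,0.75]},
    {"gripper":0,"offset":[0,0,0],"angular":[0,0,0.75]},
  ],
)

```text
t: 2.6
eef_pos: [0.4521, -0.2155, 0.3315]
tool_rot: [-0.0, 0.784, 0.621, -0.0]
contact_force: [-0.2, -0.9, 0.2]
gripper_width: 1.001
grasp_force: 0.0
```

```bash
cat > w.py <<'E'
from h import *
import sys
p,r=tool();M=model("wrist");im=optics.read_camera("wrist")
np.savez(sys.argv[1]+".npz",K=M[0],d=M[1],T=M[2]);cv2.imwrite("pics/"+sys.argv[1]+".png",im)
print(p.round(4),r.as_matrix().round(3).tolist(),bot.get_obs()['q'].round(2))
E
python3 w.py w1
```

```text
[ 0.4521 -0.2155  0.3315] [[0.229, 0.973, -0.001], [0.973, -0.229, 0.0], [0.0, -0.001, -1.0]] [-0.25  0.17  0.66  1.96 -0.12  1.04  0.23]
```

View pics/w1.png

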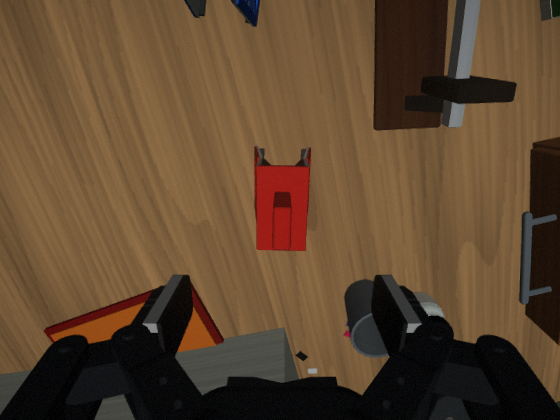

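The wrist view shows the strap at (257–310, 167–250), well aligned, with the tab's top face at about (273–292, 207–249).

Run:
```python
from h import *
f=np.load("w1.npz");M=(f['K'],f['d'],f['T']);im=cv2.imread("pics/w1.png")
h=cv2.cvtColor(im,cv2.COLOR_BGR2HSV);m=blob(im,175,6,200,150);m[:150]=0;m[262:]=0;m[:,:240]=0;m[:,330:]=0
# row extents of bright strap
for y in range(166,256,6):
    x=np.where(m[y])[0];print(y,x.min() if len(x) else 0,x.max() if len(x) else 0,end='; ')
s=onplane([(256.5,166),(310,166),(306.5,250),(256.5,250)],M,.129)
print("\nstrap",s.mean(0),np.linalg.norm(np.diff(s,axis=0),axis=1))
e=(s[0]+s[1]-s[2]-s[3]);print("yaw",np.degrees(np.arctan2(-e[0],e[1])))
t=onplane([(273,207),(292,207),(291.5,249),(272.5,249)],M,.175);print("tab",t.mean(0),np.linalg.norm(np.diff(t,axis=0),axis=1))
p,r=tool();print("off",r.inv().apply(np.array([t.mean(0)[0],t.mean(0)[1],.211])-p), r.inv().apply(np.array([s.mean(0)[0],s.mean(0)[1],.211])-p))
```

```text
166 0 0; 172 258 307; 178 258 307; 184 258 307; 190 258 306; 196 258 306; 202 258 306; 208 258 306; 214 258 305; 220 258 305; 226 258 305; 232 258 304; 238 258 304; 244 258 304; 250 0 0; 
strap [ 0.44982218 -0.22447492  0.129     ] [0.04607503 0.07980451 0.04710621]
yaw -14.309890956532156
tab [ 0.44986262 -0.22390898  0.175     ] [0.01418508 0.0345837  0.01486615]
off [-0.00859421 -0.00029192  0.12062764] [-0.00915472 -0.00020392  0.12062746]
```

>>> drive_tool(
  deltas=[
    {"gripper":0,"offset":[-0.009,0,0.04],"angular":[0,0,0.024]},
    {"gripper":0,"offset":[-0.009,0,0.08],"angular":[0,0,0.024]},
    {"gripper":0,"offset":[-0.009,0,0.11],"angular":[0,0,0.024]},
    {"gripper":0,"offset":[-0.009,0,0.121],"angular":[0,0,0.024]},
    {"gripper":0,"offset":[-0.009,0,0.121],"angular":[0,0,0.024]},
  ],
  grip_force=60,
)

```text
t: 3.15
eef_pos: [0.4494, -0.2248, 0.2099]
tool_rot: [-0.001, 0.789, 0.614, -0.001]
contact_force: [0.3, -0.9, -0.3]
gripper_width: 1.0
grasp_force: 0.0
```

>>> drive_tool(
  deltas=[
    {"gripper":255,"offset":[0,0,0],"angular":[0,0,0]},
    {"gripper":255,"offset":[0,0,0],"angular":[0,0,0]},
    {"gripper":255,"offset":[0,0,0],"angular":[0,0,0]},
    {"gripper":255,"offset":[0,0,0],"angular":[0,0,0]},
    {"gripper":255,"offset":[0,0,0],"angular":[0,0,0]},
  ],
  grip_force=60,
)

```text
t: 3.65
eef_pos: [0.4501, -0.2252, 0.2114]
tool_rot: [0.0, 0.79, 0.613, 0.0]
contact_force: [-3.6, 0.9, 7.9]
gripper_width: 0.156
grasp_force: 60.4
```

>>> drive_tool(
  deltas=[
    {"gripper":255,"offset":[0,0,0],"angular":[0,0,0]},
    {"gripper":255,"offset":[0,0,0],"angular":[0,0,0]},
    {"gripper":255,"offset":[0,0,0],"angular":[0,0,0]},
    {"gripper":255,"offset":[0,0,0],"angular":[0,0,0]},
  ],
  grip_force=60,
)

```text
t: 4.05
eef_pos: [0.4501, -0.2253, 0.2114]
tool_rot: [-0.0, 0.79, 0.613, 0.0]
contact_force: [-1.5, 0.2, 6.6]
gripper_width: 0.16
grasp_force: 59.5
```

>>> drive_tool(
  deltas=[
    {"gripper":255,"offset":[0,0,-0.03],"angular":[0,0,0]},
    {"gripper":255,"offset":[0,0,-0.07],"angular":[0,0,0]},
    {"gripper":255,"offset":[0,0,-0.12],"angular":[0,0,0]},
    {"gripper":255,"offset":[0,0,-0.17],"angular":[0,0,0]},
    {"gripper":255,"offset":[0,0,-0.215],"angular":[0,0,0]},
  ],
)

```text
t: 4.55
eef_pos: [0.4493, -0.2253, 0.4278]
tool_rot: [-0.0, 0.79, 0.613, 0.0]
contact_force: [1.5, 0.2, -2.5]
gripper_width: 0.155
grasp_force: 59.6
```

```bash
cat > tgt.py <<'E'
from h import *
def target(c=np.array([.6471,.0204]),yaw=-9.4,yb=125,tabz=.36,k=.0594):
    a=np.radians(yaw);u=np.array([-np.sin(a),np.cos(a),0]);th=np.arctan(.1405);z=np.array([0,0,1.])
    n=-np.sin(th)*u+np.cos(th)*z;l=np.cos(th)*u+np.sin(th)*z
    tab=np.r_[c,0]+u*yb/1000+z*tabz
    Rt=R.from_matrix(np.c_[l,np.cross(-n,l),-n]); tcp=tab+k*n
    p,r=tool(); print("tcp",tcp.round(4),"off",r.inv().apply(tcp-p).round(4),"rot",((r.inv()*Rt).as_rotvec()/(np.pi/4)).round(4))
E
python3 -c "
from tgt import *
o=bot.get_obs();print(o['eef_pos'],o['gripper_width'],o['contact_force']);target()"
```

```text
[ 0.44934765 -0.22532875  0.4278224 ] 0.1554928699183101 [ 1.51661993  0.19525405 -2.52852222]
tcp [0.6662 0.1356 0.4188] off [0.4035 0.1203 0.0091] rot [ 0.0079  0.1774 -0.1108]
```

>>> drive_tool(
  deltas=[
    {"gripper":255,"offset":[0.03,0.01,0],"angular":[0,0,0]},
    {"gripper":255,"offset":[0.07,0.02,0],"angular":[0,0,0]},
    {"gripper":255,"offset":[0.115,0.034,0],"angular":[0,0,0]},
    {"gripper":255,"offset":[0.16,0.048,0],"angular":[0,0,0]},
    {"gripper":255,"offset":[0.205,0.061,0],"angular":[0,0,0]},
  ],
)

```text
t: 5.05
eef_pos: [0.5603, -0.0401, 0.4253]
tool_rot: [-0.0, 0.79, 0.613, -0.0]
contact_force: [0.7, -0.3, -2.7]
gripper_width: 0.156
grasp_force: 59.6
```

>>> drive_tool(
  deltas=[
    {"gripper":255,"offset":[0.045,0.013,0],"angular":[0,0.03,-0.02]},
    {"gripper":255,"offset":[0.09,0.027,0.002],"angular":[0,0.07,-0.05]},
    {"gripper":255,"offset":[0.135,0.04,0.004],"angular":[0,0.12,-0.08]},
    {"gripper":255,"offset":[0.17,0.05,0.007],"angular":[0,0.16,-0.1]},
    {"gripper":255,"offset":[0.198,0.059,0.009],"angular":[0.008,0.177,-0.11]},
  ],
)

```text
t: 5.55
eef_pos: [0.6664, 0.1378, 0.4152]
tool_rot: [-0.046, 0.76, 0.646, 0.052]
contact_force: [0.3, -0.4, -3.3]
gripper_width: 0.156
grasp_force: 59.6
```

>>> drive_tool(
  deltas=[
    {"gripper":255,"offset":[0,0,0],"angular":[0,0,0]},
    {"gripper":255,"offset":[0,0,0],"angular":[0,0,0]},
    {"gripper":255,"offset":[0,0,0],"angular":[0,0,0]},
  ],
)

```text
t: 5.85
eef_pos: [0.6659, 0.134, 0.4165]
tool_rot: [-0.045, 0.761, 0.645, 0.052]
contact_force: [0.2, -0.3, -2.9]
gripper_width: 0.158
grasp_force: 59.7
```

```bash
python3 w.py w2; python3 -c "
from tgt import *
target()
s=optics.read_camera('scene');cv2.imwrite('pics/s2.png',s)"
```

```text
[0.6659 0.134  0.4165] [[0.164, 0.986, 0.022], [0.977, -0.165, 0.136], [0.137, -0.001, -0.991]] [-0.56  0.41  0.46  1.46 -0.32  1.28 -0.22]
tcp [0.6662 0.1356 0.4188] off [ 0.002  -0.0001 -0.0017] rot [-0.0003  0.0017 -0.0027]
```

View pics/w2.png

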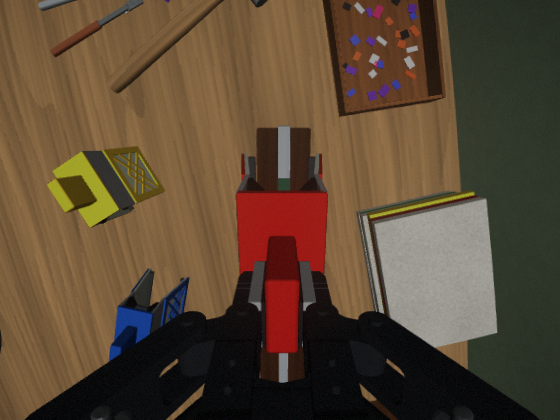

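View pics/s2.png

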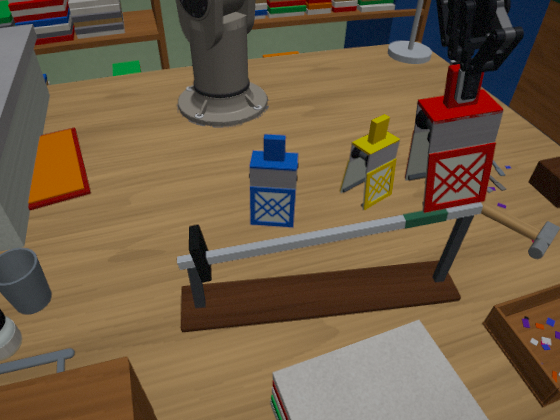

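The wrist view shows the strap at columns 237–327 with the bar at columns 278–290, both above it (rows 130–180) and below it (rows 355–380). The scene view shows the hanger tilted along the bar, above the green band.

Run:
```python
from h import *
f=np.load("w2.npz");M=(f['K'],f['d'],f['T']);im=cv2.imread("pics/w2.png")
h=cv2.cvtColor(im,cv2.COLOR_BGR2HSV);m=(h[...,1]<70)&(h[...,2]>105)
p,r=tool()
for y,z in((135,.178),(150,.177),(170,.175),(357,.158),(365,.158),(375,.157)):
    x=np.where(m[y,268:300])[0]+268
    P=onplane([(x.min()-.5,y),(x.max()+.5,y)],M,z);q=r.inv().apply(P-p);print(y,x.min(),x.max(),P[:,:2].round(4).tolist(),"tool xy",q[:,:2].round(4).tolist(),"mid",q[:,1].mean().round(4))
mr=blob(im,175,6,150,60)
for y in(196,205,215,225,235):
    x=np.where(mr[y,225:340])[0]+225
    # strap top: depth along tool z = .0594+.023
    c,v=ray([(x.min()-.5,y),(x.max()+.5,y)],M);vt=r.inv().apply(v);ct=r.inv().apply(c-p);q=ct+vt*((.0824-ct[2])/vt[:,2])[:,None];print("strap",y,x.min(),x.max(),q[:,:2].round(4).tolist(),q[:,1].mean().round(4))
```

```text
135 278 289 [[0.6751, 0.2197], [0.6867, 0.2178]] tool xy [[0.0523, -0.0051], [0.0523, 0.0066]] mid 0.0008
150 278 289 [[0.6727, 0.2055], [0.6844, 0.2035]] tool xy [[0.0378, -0.0051], [0.0378, 0.0067]] mid 0.0008
170 278 289 [[0.6694, 0.186], [0.6813, 0.184]] tool xy [[0.018, -0.0052], [0.018, 0.0068]] mid 0.0008
357 279 287 [[0.6327, -0.0355], [0.6434, -0.0372]] tool xy [[-0.2067, -0.0047], [-0.2067, 0.0061]] mid 0.0007
365 279 287 [[0.6308, -0.0465], [0.6416, -0.0483]] tool xy [[-0.2178, -0.0047], [-0.2178, 0.0062]] mid 0.0007
375 279 287 [[0.6283, -0.0614], [0.6392, -0.0632]] tool xy [[-0.2328, -0.0048], [-0.2328, 0.0063]] mid 0.0007
strap 196 236 327 [[0.0389, -0.0237], [0.039, 0.022]] -0.0009
strap 205 237 326 [[0.0342, -0.0234], [0.0343, 0.0217]] -0.0009
strap 215 237 326 [[0.0289, -0.0236], [0.029, 0.0219]] -0.0008
strap 225 237 326 [[0.0235, -0.0239], [0.0235, 0.0222]] -0.0008
strap 235 238 325 [[0.0179, -0.0236], [0.018, 0.0219]] -0.0008
```

>>> drive_tool(
  deltas=[
    {"gripper":255,"offset":[-0.001,0.0016,0.025],"angular":[0,0,0]},
    {"gripper":255,"offset":[-0.004,0.0016,0.055],"angular":[0,0,0]},
    {"gripper":255,"offset":[-0.008,0.0016,0.085],"angular":[0,0,0]},
    {"gripper":255,"offset":[-0.011,0.0016,0.105],"angular":[0,0,0]},
    {"gripper":255,"offset":[-0.0135,0.0016,0.12],"angular":[0,0,0]},
  ],
)

```text
t: 6.45
eef_pos: [0.6676, 0.1376, 0.2948]
tool_rot: [-0.045, 0.761, 0.645, 0.052]
contact_force: [0.9, -0.5, -3.3]
gripper_width: 0.153
grasp_force: 59.6
```

>>> drive_tool(
  deltas=[
    {"gripper":255,"offset":[0,0,0],"angular":[0,0,0]},
    {"gripper":255,"offset":[-0.0005,0,0.004],"angular":[0,0,0]},
    {"gripper":255,"offset":[-0.001,0,0.008],"angular":[0,0,0]},
    {"gripper":255,"offset":[-0.001,0,0.01],"angular":[0,0,0]},
    {"gripper":255,"offset":[-0.001,0,0.01],"angular":[0,0,0]},
  ],
)

```text
t: 6.95
eef_pos: [0.6684, 0.1389, 0.2864]
tool_rot: [-0.045, 0.761, 0.645, 0.053]
contact_force: [-0.3, -0.1, -2.8]
gripper_width: 0.157
grasp_force: 59.7
```

>>> drive_tool(
  deltas=[
    {"gripper":255,"offset":[-0.0002,0,0.0015],"angular":[0,0,0]},
    {"gripper":255,"offset":[-0.0004,0,0.003],"angular":[0,0,0]},
    {"gripper":255,"offset":[-0.0004,0,0.003],"angular":[0,0,0]},
  ],
)

```text
t: 7.25
eef_pos: [0.6683, 0.1388, 0.2829]
tool_rot: [-0.045, 0.761, 0.645, 0.053]
contact_force: [0.4, -0.4, -3.1]
gripper_width: 0.155
grasp_force: 59.7
```

>>> drive_tool(
  deltas=[
    {"gripper":255,"offset":[-0.0002,0,0.001],"angular":[0,0,0]},
    {"gripper":255,"offset":[-0.0003,0,0.002],"angular":[0,0,0]},
    {"gripper":255,"offset":[-0.0003,0,0.002],"angular":[0,0,0]},
  ],
)

```text
t: 7.55
eef_pos: [0.6685, 0.1386, 0.2816]
tool_rot: [-0.045, 0.761, 0.645, 0.053]
contact_force: [-1.2, -1.2, 0.8]
gripper_width: 0.152
grasp_force: 60.2
```

>>> drive_tool(
  deltas=[
    {"gripper":255,"offset":[0,0,0.0007],"angular":[0,0,0]},
    {"gripper":255,"offset":[0,0,0.0007],"angular":[0,0,0]},
  ],
)

```text
t: 7.75
eef_pos: [0.6685, 0.1386, 0.2815]
tool_rot: [-0.045, 0.761, 0.645, 0.053]
contact_force: [-2.7, -1.1, 5.9]
gripper_width: 0.154
grasp_force: 61.1
```

```bash
python3 -c "
from h import *
s=optics.read_camera('scene');a=cv2.resize(s[60:300,370:560],None,fx=2.4,fy=2.4);cv2.imwrite('pics/s3.png',a)"
```

```text
(no output)
```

View pics/s3.png

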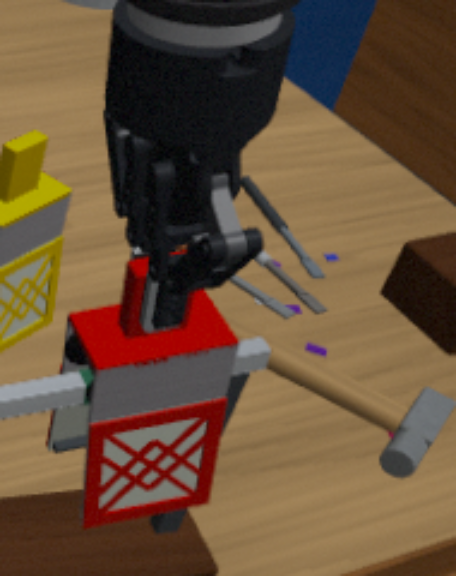

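The hanger straddles the bar at the green band, and the force and height agree that it is seated. I'll release it now.

>>> drive_tool(
  deltas=[
    {"gripper":0,"offset":[0,0,0],"angular":[0,0,0]},
    {"gripper":0,"offset":[0,0,0],"angular":[0,0,0]},
    {"gripper":0,"offset":[0,0,0],"angular":[0,0,0]},
    {"gripper":0,"offset":[0,0,0],"angular":[0,0,0]},
    {"gripper":0,"offset":[0,0,-0.01],"angular":[0,0,0]},
  ],
)

```text
t: 8.3
eef_pos: [0.6674, 0.1377, 0.2891]
tool_rot: [-0.046, 0.761, 0.645, 0.052]
contact_force: [1.0, 0.0, -0.2]
gripper_width: 0.985
grasp_force: 0.0
```

>>> drive_tool(
  deltas=[
    {"gripper":0,"offset":[0,0,-0.03],"angular":[0,0,0]},
    {"gripper":0,"offset":[0,0,-0.06],"angular":[0,0,0]},
    {"gripper":0,"offset":[0,0,-0.09],"angular":[0,0,0]},
    {"gripper":0,"offset":[0,0,-0.11],"angular":[0,0,0]},
    {"gripper":0,"offset":[0,0,-0.11],"angular":[0,0,0]},
  ],
)

```text
t: 8.8
eef_pos: [0.667, 0.1214, 0.4039]
tool_rot: [-0.043, 0.761, 0.645, 0.056]
contact_force: [0.1, -0.1, -0.1]
gripper_width: 1.003
grasp_force: 0.0
```

Run:
```python
from h import *
S=model("scene")
s=0
for i in range(100):
    s=optics.read_camera("scene")
    if i%20==0 or i==99:
        m=blob(s,175,6,150,60); m[:,:180]=0; m[:90]=0; m[300:]=0
        N,_,st,c=cv2.connectedComponentsWithStats(m);k=1+np.argmax(st[1:,4]);print(bot.get_obs()['t'],st[k],c[k].round(1))
cv2.imwrite("pics/s4.png",s)
```

```text
8.85 [ 358  172   70   52 2049] [392.5 199.9]
9.85 [ 311  181   68   52 2152] [343.9 209.1]
10.85 [ 264  191   65   51 2152] [294.8 218.1]
11.85 [ 216  201   64   51 2170] [245.6 227.5]
12.85 [ 202  203   63   50 2139] [230.8 229.7]
13.8 [ 202  203   63   52 2166] [230.7 230.1]
```

View pics/s4.png

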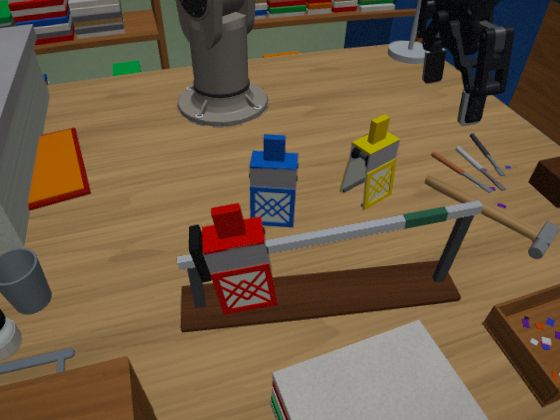

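The red hanger is at rest on the bar against the black stop, with its tab at (228,222). The blue and yellow hangers have not moved, and the gripper is clear.

```bash
python3 -c "
from station import bot
print(bot.hand_in())"
```

```text
the job is handed in; nothing more can be done
None
```

The red hanger was set on the rail at the green band and let go there; it rolled down by itself and rests against the black stop, with the blue and yellow hangers unmoved and the job handed in at about 14 s.

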